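Restock the counter dispenser through its spring flaps

TASK

Restock the stall's counter dispenser: set the small round brass box from the cloth on the open landing plate of the metal channel and push it in through the two spring flaps, sliding on the channel floor, until it is fully home against the bumper of the end stop. Find the bumper by feel and press the box gently but firmly on it, with some 8 N, for about half a second, never with more than 15 N. Then take the gripper out so that both flaps swing shut behind the box, which stays upright in there, and leave the pot, the bowl and the bell alone.

Things in the scene. Friction and masses are not known exactly. Their poses are not given: they have to be found in the camera images.
- tin: Round brass box with lid, loose, standing upright on the cloth; diameter 68, straight side 34 high, domed lid to 41, small finial knob (14 wide) to 52; 0.3 to 0.55 kg. Origin: centre of its underside, z up. It can be grasped across its side from above and slides with a friction coefficient of about 0.25 to 0.42 on the channel floor.
- channel: Fixed aluminium dispenser channel. Origin: on the table, middle of the flaps' hinge line; x = direction of pushing in, y = across (left of x), z up. Base plate, the floor boxes slide on: 6 thick, 90 wide, from x = -125 to 200 (130 wide under the mouth). Side walls 80 apart inside, top 53 above the table, from x = 0 to 200; flared mouth walls, 37 high, from x = -45 (125 apart) to 0.
- landing (a point): Middle of the open landing plate on the channel's near end, on its upper face (6 above the table), 85 before the hinge line; the plate has no sides here (channel x = -125 to -45).
- slot (a point): Middle of the slot in the channel's top, 53 above the table, 106 past the hinge line. From x = 12 to 200 a lip (underside 50, top 53 above the table) runs in from each wall and leaves an open slot 50 wide: a box cannot go in from above, but shut fingers (under 45 wide) can follow it, reaching down through the slot.
- stop: End stop: steel plate 78 wide, 34 high, clamped 145 to 175 past the hinge line. Origin: foot of its near face, mid-width, on the channel floor; axes as the channel's. A rubber-faced bumper (44 wide, 22 high, centre 18 above the floor) is screwed out of it: its face stands 8 to 33 before the plate, differently each time and not measured. It is rigid: feel for it slowly. A box home has its centre at x = -42 to -67 here.
- flap_left (a joint): Left spring flap (channel +y side): vertical hinge at channel x = 0, y = 39.5; steel leaf 2.5 thick reaching 37 from the hinge to the middle, 10 to 46 above the table. Angle in rad: 0 = shut, grows as it swings inwards (to the stop), at most 1.65; never outwards. A spring shuts it (0.024 N m shut, 0.09 N m fully open).
- flap_right (a joint): Right spring flap, mirror image: hinge at channel x = 0, y = -39.5; 0 = shut, grows as it swings inwards. The two together resist a box being pushed in by a few newtons, up to about 10 N.
- pot: Bystander: copper coffee pot, 165 high, about 150 over spout and handle. Origin: centre of its underside.
- bowl: Bystander: open brass bowl, 120 across, 45 high. Origin: centre of its underside.
- bell: Bystander: small brass hand bell, 56 across, 66 high. Origin: centre of its underside.
Things that resemble listed ones, but are neither listed nor needed, are in the scene too. Leave any white look-alike of the tin alone.

How it is judged:
By the outcome, as a careful person would: the job done as asked, in the order asked, and still so for the second after the job is handed in, with the robot touching nothing.
It also fails if it takes over 64 s, if anything falls off the work surface, if the arm or the gripper's body presses on something with over 40 N, if the wrist force passes 120 N, or if a joint passes its speed limit or range.

ROBOT

A 7-joint arm with a two-finger parallel gripper is mounted at the origin on the work surface. World frame = base frame: x ahead of the robot, y to its left, z up, the work surface at z = 0. Lengths are in m, angles in rad, forces in N, time in s.
With the tool pointing down it reaches from about 0.4 to 0.85 m from the base axis. Payload 10.4 kg.
Tool frame: the origin (TCP) lies at the very end of the fingers, on their centre line; the grasp point (between the pads) lies r.pinch_z behind it (r.pinch_z is the distance from the TCP to the grasp point, in m); z points along the fingers, x is the direction in which the jaws open and shut, and the axes are right-handed (so a half turn about z gives the same grasp; the last joint's range is limited). The gripper opens to 87 mm and grips with 3 to 60 N. Pads are 19 mm wide; open, the fingers measure 117 mm over their backs; the gripper's body (75 mm by 190 mm) begins 51 mm behind the grasp point.
Start: joints at [1.124, 0.332, -0.065, 1.46, 0.022, 1.35, -0.088], TCP at [0.257, -0.57, 0.2] pointing down, gripper open.
Joint ranges: [-2.6, 2.6], [-0.5, 2.12], [-1.47, 1.34], [0.16, 2.42], [-1.27, 4.41], [0.06, 2.06], [-2.6, 2.6]. Speed limits (rad/s): [2.22, 2.22, 2.79, 2.79, 3.14, 3.14, 3.14].

INTERFACE

Orientations are given as a unit quaternion [x, y, z, w].
In Python, from bench import r gives the robot as it stands.
- The arm moves only by the tool carry_out, never from a script. Its argument "increments" is text: rows parted by semicolons, each of 7 numbers parted by spaces: the turn, a rotation vector about the tool's x, y, z in degrees, then the shift along the tool's x, y, z in m, then the finger opening in m, from 0 to 0.087. A call has exactly 5 rows; each row is the pose to reach, as a shift and turn from the pose measured when the call began, along the tool's axes at that moment; what a row does not reach only later rows make up. A row lasts 1/8 s, in which the tool goes at most 62.5 mm and 10.7 degrees, less where a joint would pass 70% of its speed; a pose out of reach is approached as far as the arm can. A call with a gripper value outside its range is refused whole. The fingers move at their own pace and stop on an object; "squeeze" is the grip in N (left out, the last holds). Time passes only in rows, so rows that repeat a pose let the fingers close, or fill a call up. It gives the time, the measured TCP pose, the force and the opening at its end, in the units of the state.
- r.read_state(): the state, without advancing time (a new reading comes with each control period).
- r.camera(name): name is "scene" or "top" or "wrist"; returns (picture, depth): 480x640x3 uint8, blue, green, red; 480x640 float32, m along the optical axis (not along the pixel's ray), 0 where there is no reading.
- r.camera_model(name): a dict with "K" (3x3 intrinsics, pixels), "extrinsics" (4x4, takes a point from camera to world coordinates). Camera axes: x right, y down, z forward; pixel columns grow to the right and rows downward; lengths in m; the calibration is good to about 2 mm. A picture is of the moment at which its call begins: read the wrist's pose just before it. camera_model takes no time and is no camera call; for the wrist camera it gives the pose at the moment of the call.
- r.close_job(): hands the job in, once; it reports no verdict.
The state is a dict: "time": time; "joint_positions": joint angles; "joint_vel": joint speeds; "joint_torque": joint torques, N m; "ee_pos": TCP position; "eef_rot": TCP orientation; "ft_force": force on the tool from outside, world axes, zero at the start; "torque": the same for the moment, N m; "width": finger opening in m.
Only numpy, scipy, OpenCV 4.12 (cv2) and the standard library are available. Lean on these libraries where they do the work, as an engineer would, in place of code of your own. Each camera call takes 0.05 s, during which the arm holds its last target.

## Working session

There is one attempt and no reset: what is moved stays moved. The work goes in short steps, Python scripts to look and compute and a tool call to move; the robot and the scene stay as the last step left them, time stands still between calls to the robot, and variables do not carry over. Pictures are saved under pics/ and viewed, and the job is handed in when it is done.

Besides the shell and the picture viewer there is one more tool, called after ">>>" in YAML: its name, and indented under it one key for each argument. carry_out: Moves the arm, as the interface text tells. Its arguments: {"type":"object","properties":{"increments":{"type":"string"},"squeeze":{"type":"number"}},"required":["increments"]}

```bash
ls; mkdir -p pics
python3 - <<'E'
from bench import r
import cv2,numpy as np
s=r.read_state();print({k:np.round(v,4).tolist() for k,v in s.items()},r.pinch_z)
for n in("scene","top"):
    p,d=r.camera(n);cv2.imwrite(f"pics/{n}0.png",p);np.save(f"{n}0.npy",d)
    m=r.camera_model(n);print(n,np.round(m["K"],1).tolist(),np.round(m["extrinsics"],4).tolist())
m=r.camera_model("wrist");print(np.round(m["extrinsics"],4).tolist())
E
```

```text
pics
{'time': 0.0, 'joint_positions': [1.1244, 0.3329, -0.0647, 1.4609, 0.0216, 1.3499, -0.0885], 'joint_vel': [-0.0001, -0.0012, 0.0011, -0.0003, -0.0003, 0.0002, -0.0001], 'joint_torque': [0.0, -62.3251, 0.0247, -38.9891, -0.0614, 0.0399, 0.0001], 'ee_pos': [0.2568, -0.5693, 0.1991], 'eef_rot': [0.84, -0.5426, -0.0006, -0.0004], 'ft_force': [-0.4632, 0.1344, -0.6708], 'torque': [0.0511, 0.0421, -0.0206], 'width': 0.0872} 0.0187
scene [[441.2, 0.0, 317.3], [0.0, 441.2, 233.6], [0.0, 0.0, 1.0]] [[0.8479, 0.4111, -0.3349, 0.9577], [0.5301, -0.6468, 0.5483, -0.641], [0.0088, -0.6424, -0.7663, 0.9402], [0.0, 0.0, 0.0, 1.0]]
top [[449.4, 0.0, 320.0], [0.0, 449.4, 240.8], [0.0, 0.0, 1.0]] [[-0.0215, -0.9965, 0.0814, 0.5142], [-0.9998, 0.0217, 0.0016, -0.0161], [-0.0033, -0.0813, -0.9967, 0.9737], [0.0, 0.0, 0.0, 1.0]]
[[0.4098, -0.8804, -0.2386, 0.3228], [-0.9122, -0.396, -0.1058, -0.5405], [-0.0013, 0.261, -0.9653, 0.3842], [0.0, 0.0, 0.0, 1.0]]
```

View pics/scene0.png

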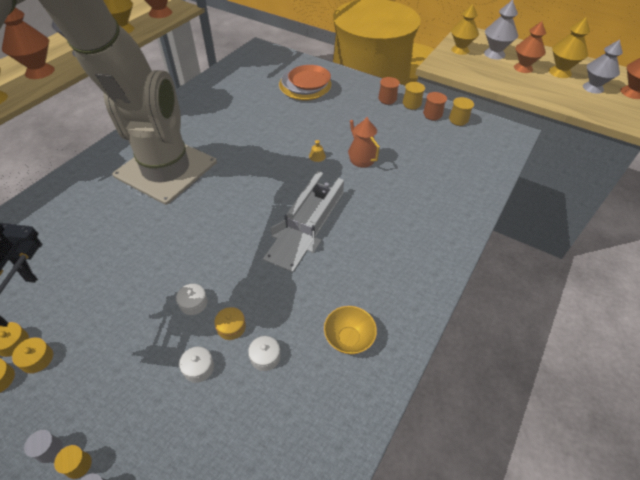

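View pics/top0.png

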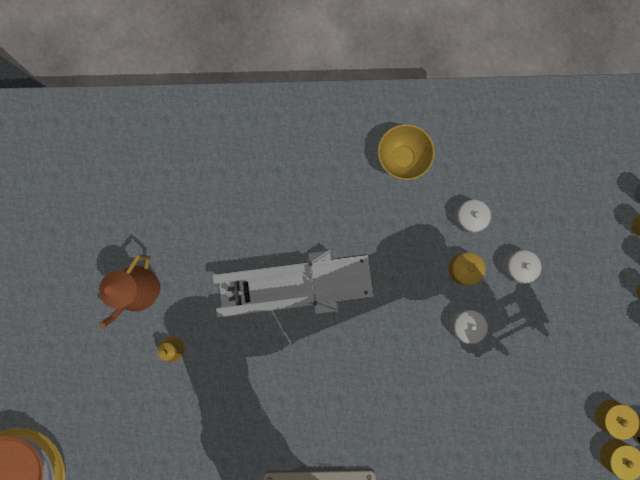

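```bash
cat > h.py <<'E'
import numpy as np
from bench import r
def ray(n,u,v,z):
    m=r.camera_model(n);K=m["K"];E=np.array(m["extrinsics"])
    d=E[:3,:3]@np.linalg.solve(np.array(K),[u,v,1.]);o=E[:3,3]
    return o+d*(z-o[2])/d[2]
def cloud(n,d):
    m=r.camera_model(n);K=np.array(m["K"]);E=np.array(m["extrinsics"])
    v,u=np.indices(d.shape);P=np.stack([(u-K[0,2])/K[0,0]*d,(v-K[1,2])/K[1,1]*d,d],-1)
    return P@E[:3,:3].T+E[:3,3]
E
python3 - <<'E'
from h import *
import cv2
p=cv2.imread("pics/top0.png")
cv2.imwrite("pics/c1.png",cv2.resize(p[240:330,200:390],None,fx=4,fy=4,interpolation=cv2.INTER_CUBIC))
cv2.imwrite("pics/c2.png",cv2.resize(p[190:350,430:640],None,fx=3.5,fy=3.5,interpolation=cv2.INTER_CUBIC))
c=cloud("top",np.load("top0.npy"))
for u,v in((468,268),(471,268),(475,215),(525,266),(471,327),(622,422),(628,462),(635,226),(345,278),(265,270),(240,292),(300,370),(408,153),(130,290),(170,350)):print(u,v,np.round(c[v,u],4))
E
```

```text
468 268 [ 0.5271 -0.3176  0.0469]
471 268 [ 0.5269 -0.3216  0.0535]
475 215 [ 0.6361 -0.3363  0.0503]
525 266 [ 0.5286 -0.4347  0.0473]
471 327 [ 0.4075 -0.317   0.0498]
622 422 [ 0.2128 -0.6114  0.0451]
628 462 [ 0.135  -0.6179  0.0443]
635 226 [ 0.6092 -0.6872  0.0182]
345 278 [ 0.5119 -0.0663  0.0068]
265 270 [0.5319 0.0994 0.0514]
240 292 [0.4876 0.1548 0.0302]
300 370 [0.3196 0.0339 0.0015]
408 153 [ 0.7827 -0.212   0.0043]
130 290 [0.4984 0.3445 0.1252]
170 350 [0.3731 0.2968 0.0411]
```

View pics/c1.png

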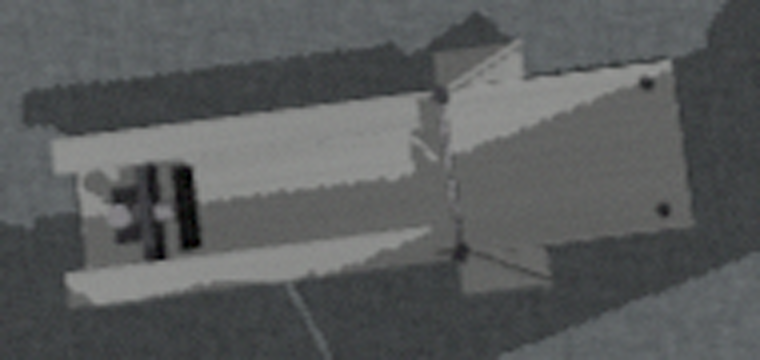

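View pics/c2.png

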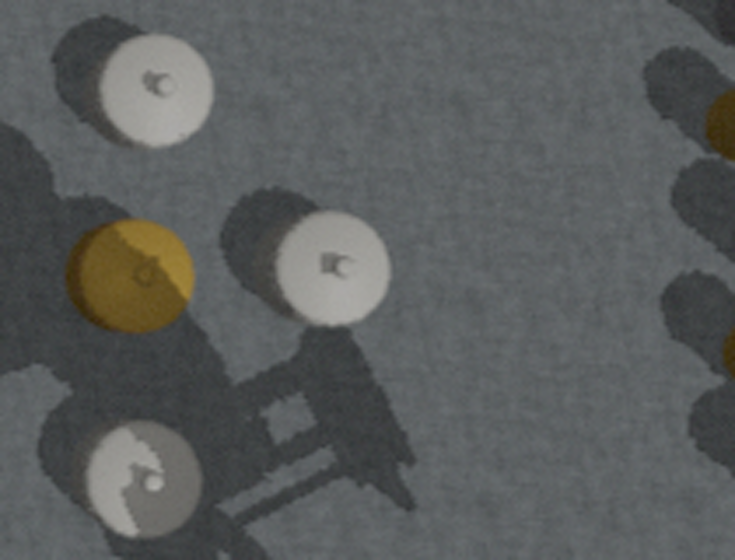

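Run:
```python
from h import *
import cv2
p=cv2.imread("pics/scene0.png")
a=cv2.resize(p[270:400,130:300],None,fx=4,fy=4,interpolation=cv2.INTER_CUBIC)
b=cv2.resize(p[300:480,0:130],None,fx=4,fy=4,interpolation=cv2.INTER_CUBIC)[:,:]
cv2.imwrite("pics/c3.png",a[:, :680]);cv2.imwrite("pics/c4.png",b[:600])
c=cloud("top",np.load("top0.npy"))
for (u0,u1,v0,v1) in((440,500,240,300),(590,640,395,482)):
    q=c[v0:v1,u0:u1].reshape(-1,3);q=q[q[:,2]>.03]
    print(len(q),q.mean(0),q.min(0),q.max(0),np.percentile(q[:,2],[5,50,95]))
# tin side rim: color mask
im=cv2.imread("pics/top0.png")
hsv=cv2.cvtColor(im,cv2.COLOR_BGR2HSV)
m=cv2.inRange(hsv,(12,120,40),(35,255,255))
n,l,s,ce=cv2.connectedComponentsWithStats(m)
for i in range(1,n):
    if s[i,4]>80: print(s[i],ce[i])
```

```text
860 [ 0.52664084 -0.31662493  0.05634987] [ 0.49389515 -0.35774377  0.03000572] [ 0.56068678 -0.01608106  0.97369952] [0.0338519  0.03904047 0.04854082]
1913 [ 0.1760236  -0.61283462  0.04254941] [ 0.09764174 -0.65238705  0.03001297] [ 0.5142345  -0.01608106  0.97369952] [0.03322883 0.0364466  0.04377539]
[ 378  125   56   54 2415] [405.63519669 151.50351967]
[632 216   8  20 122] [636.06557377 225.33606557]
[449 253  36  32 930] [466.63763441 268.50322581]
[125 255  24  20 180] [137.39444444 263.79444444]
[158 336  26  26 525] [170.70857143 349.00190476]
[ 595  401   45   43 1331] [617.83020285 419.94590533]
[  0 428  65  52 869] [ 40.86191024 447.59493671]
[ 600  440   40   40 1226] [620.87194127 459.20228385]
```

View pics/c3.png

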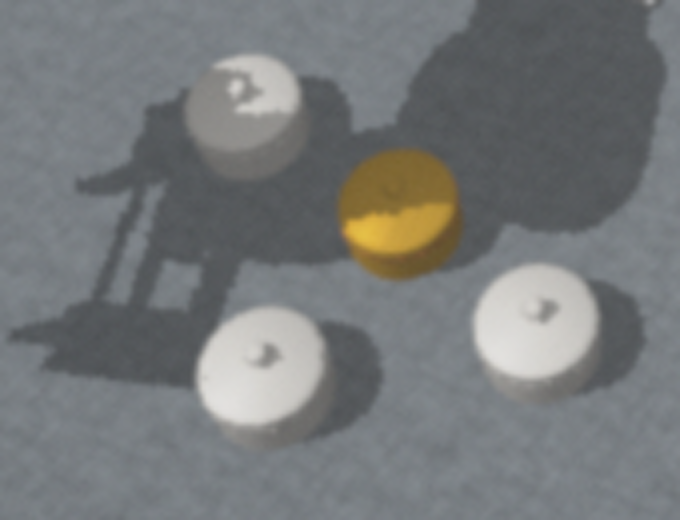

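View pics/c4.png

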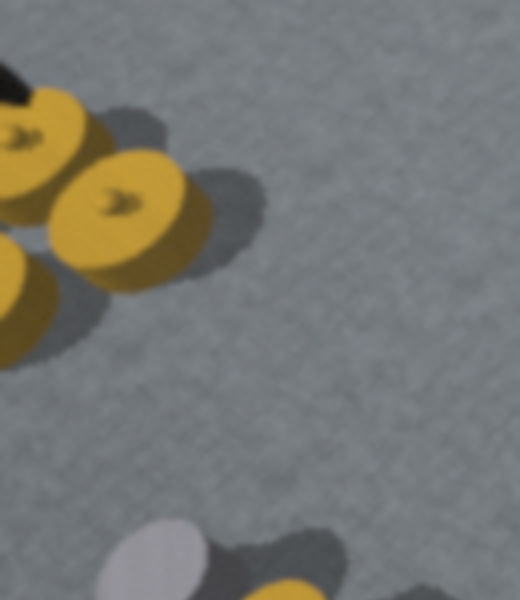

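Run:
```python
from h import *
import cv2
from scipy.optimize import least_squares
d=np.load("top0.npy");c=cloud("top",d);ok=d>0
# table height
q=c[60:460,180:440][ok[60:460,180:440]];
t=q[np.abs(q[:,2])<.004];A=np.c_[t[:,:2],np.ones(len(t))];print("table plane",np.linalg.lstsq(A,t[:,2],rcond=None)[0])
R=(slice(240,300),slice(440,500));q=c[R][ok[R]]
q=q[(q[:,2]>.025)&(np.hypot(q[:,0]-.527,q[:,1]+.317)<.045)]
print(q.min(0),q.max(0),(q.min(0)+q.max(0))/2, q[(q[:,2]>.045)].mean(0), (q[:,2]>.045).sum(),q.shape)
for pts,z in((((368,255.2),(373,296.3)),.006),):
    P=[ray("top",u,v,z) for u,v in pts];print(P,np.linalg.norm(P[0]-P[1]),(P[0]+P[1])/2)
# landing+channel: fit
R=(slice(235,335),slice(200,390));q=c[R][ok[R]]
top=q[(q[:,2]>.044)&(q[:,2]<.058)];print(len(top))
rect=cv2.minAreaRect((top[:,:2]*1000).astype(np.float32));print("lips",rect)
bs=q[(q[:,2]>.0045)&(q[:,2]<.0095)&(q[:,1]<-.02)];
print("plate",len(bs),cv2.minAreaRect((bs[:,:2]*1000).astype(np.float32)))
np.save("q.npy",q)
# image of heights
h=np.where(ok,c[...,2],0);v=np.clip(h/0.06*255,0,255).astype(np.uint8)
cv2.imwrite("pics/hm.png",cv2.resize(cv2.applyColorMap(v,cv2.COLORMAP_JET)[240:330,200:390],None,fx=4,fy=4,interpolation=cv2.INTER_NEAREST))
```

```text
table plane [ 5.00321840e-04 -4.22508497e-04  2.41921034e-06]
[ 0.49389515 -0.35774377  0.02550097] [ 0.56113528 -0.28951555  0.05533994] [ 0.52751521 -0.32362966  0.04042045] [ 0.52693931 -0.32312805  0.05069696] 35 (876, 3)
[array([ 0.5597955 , -0.11716482,  0.006     ]), array([ 0.4716669 , -0.12519228,  0.006     ])] 0.08849344197481336 [ 0.5157312  -0.12117855  0.006     ]
1720
lips ((492.1082763671875, 100.36636352539062), (90.09657287597656, 203.56190490722656), 6.751656532287598)
plate 1776 ((497.4209289550781, -86.13992309570312), (202.41180419921875, 135.19851684570312), 2.524454116821289)
```

View pics/hm.png

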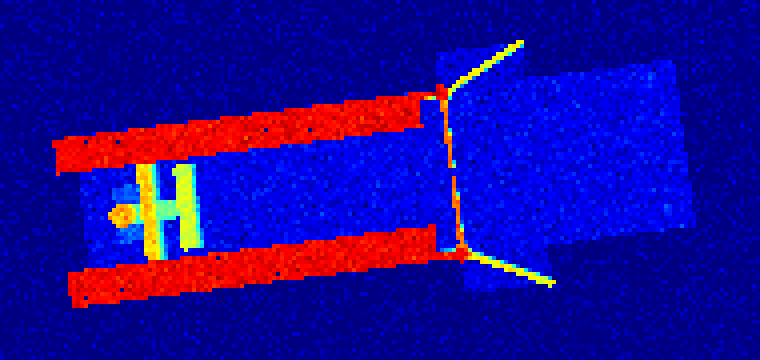

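Run:
```python
from h import *
from scipy.optimize import minimize
q=np.load("q.npy")
lab=np.full(len(q),-1);z=q[:,2]
lab[(z>.044)&(z<.06)]=1; lab[(z>.003)&(z<.0105)]=2; lab[z<.002]=0
def tf(p,q):
    c,s=np.cos(p[2]),np.sin(p[2]);d=q[:,:2]-p[:2];return d@np.array([[c,-s],[s,c]])
sg=lambda t:1/(1+np.exp(-t/.0015))
def box(X,x0,x1,y0,y1):return sg(X[:,0]-x0)*sg(x1-X[:,0])*sg(X[:,1]-y0)*sg(y1-X[:,1])
def cost(p,o=False):
    X=tf(p,q)
    lip=box(X,.012,.2,.025,.045)+box(X,.012,.2,-.045,-.025)
    m=(X[:,0]>.02)|(X[:,0]<-.05)
    ld=box(X,-.125,-.045,-.045,.045)
    a=((lab==1)-lip)**2*(X[:,0]>.02)
    b=((lab==2)-ld)**2*(X[:,0]<-.05)*((lab==2)|(lab==0))
    return a.sum()+b.sum()
best=None
for yaw in np.radians([95,96,97,98]):
    r_=minimize(cost,[.503,.0025,yaw],method="Nelder-Mead",options=dict(xatol=1e-5,fatol=1e-3,maxiter=600))
    print(r_.x,np.degrees(r_.x[2]),r_.fun)
    if best is None or r_.fun<best.fun:best=r_
X=tf(best.x,q);t=X[lab==1];t=t[(t[:,0]>.02)]
for s in(1,-1):
    u=t[t[:,1]*s>0];print(np.percentile(u,[1,50,99],axis=0).round(4).tolist(),np.polyfit(u[:,0],u[:,1],1))
i=(z>.015)&(z<.044)&(np.abs(X[:,1])<.022)&(X[:,0]>.08)
print(np.sort(X[i,0]).round(4)[:60:4]); 
b=i&(X[:,0]<.14);print("bumper x",np.percentile(X[b,0],[1,10,50,90,99]),np.percentile(X[b,1],[1,99]),np.median(z[b]),b.sum())
np.save("chan.npy",best.x)
```

```text
[0.50347068 0.00251505 1.67701808] 96.08605834719758 368.1846944857719
[0.50347423 0.00262786 1.67719367] 96.09611890313583 368.03124446735114
[0.50347098 0.00262927 1.67715351] 96.09381758788577 368.0305817056691
[0.50347021 0.0027138  1.67721564] 96.09737746417069 368.0434471093558
[[0.0221, 0.0248], [0.1104, 0.0336], [0.1983, 0.0426]] [-0.00387484  0.03397519]
[[0.0222, -0.0431], [0.1104, -0.0342], [0.1981, -0.0254]] [ 0.00159121 -0.03430299]
[0.1352 0.1357 0.1358 0.1359 0.136  0.136  0.1361 0.1362 0.1365 0.1366
 0.1369 0.1373 0.1376 0.138  0.1384]
bumper x [0.13530894 0.13580759 0.13666805 0.13950923 0.13993589] [-0.02150178  0.02073611] 0.033986556694733605 75
```

```bash
cat >> h.py <<'E'
from scipy.spatial.transform import Rotation as Ro
CH=np.load("chan.npy")
def cw(x,y,z): # channel to world
    c,s=np.cos(CH[2]),np.sin(CH[2]);return np.array([CH[0]+c*x-s*y,CH[1]+s*x+c*y,z])
def wc(p):
    c,s=np.cos(CH[2]),np.sin(CH[2]);d=np.array(p[:2])-CH[:2];return np.array([c*d[0]+s*d[1],-s*d[0]+c*d[1],p[2]])
YAW=CH[2]-np.pi/2
def inc(p,yaw=None):
    yaw=YAW if yaw is None else yaw
    s=r.read_state();R0=Ro.from_quat(s["eef_rot"]);c,n=np.cos(yaw),np.sin(yaw)
    R1=Ro.from_matrix(np.array([[c,n,0],[n,-c,0],[0,0,-1]]))
    print("t",round(s["time"],3),"turn",np.degrees((R0.inv()*R1).as_rotvec()).round(2),"shift",R0.inv().apply(np.array(p)-s["ee_pos"]).round(4),"chan",wc(s["ee_pos"]).round(4),"F",np.round(s["ft_force"],2),"w",round(float(s["width"]),4))
E
python3 -c "
from h import *
inc([.5272,-.3234,.16])"
```

```text
t 0.1 turn [-4.000e-02  6.000e-02 -7.181e+01] shift [-0.113  -0.3476  0.0393] chan [-0.5426  0.306   0.1992] F [0.02 0.01 0.06] w 0.087
```

>>> carry_out:
  increments: "0 0 -6 -0.010 -0.030 0 0.087; 0 0 -15 -0.025 -0.075 0.002 0.087; 0 0 -24 -0.040 -0.120 0.005 0.087; 0 0 -34 -0.055 -0.170 0.010 0.087; 0 0 -44 -0.070 -0.215 0.015 0.087"
  squeeze: 15

```text
time: 0.72
ee_pos: [0.4252, -0.4156, 0.1839]
eef_rot: [0.983, -0.185, -0.001, -0.001]
ft_force: [-0.4, -0.8, 0.5]
width: 0.0872
```

```bash
python3 -c "
from h import *
inc([.5272,-.3234,.16])"
```

```text
t 0.725 turn [ -0.08   0.05 -27.46] shift [ 0.0614 -0.123   0.024 ] chan [-0.4075  0.1222  0.1839] F [-0.37 -0.79  0.51] w 0.0872
```

>>> carry_out:
  increments: "0 0 -8 0.019 -0.037 0.007 0.087; 0 0 -16 0.037 -0.074 0.014 0.087; 0 0 -24 0.055 -0.111 0.021 0.087; 0 0 -27.5 0.0614 -0.123 0.024 0.087; 0 0 -27.5 0.0614 -0.123 0.024 0.087"

```text
time: 1.35
ee_pos: [0.5271, -0.3229, 0.1594]
eef_rot: [0.999, 0.054, -0.001, -0.001]
ft_force: [-0.1, -0.2, -0.3]
width: 0.0869
```

Run:
```python
from h import *
import cv2
inc([.5272,-.3234,.06])
m=r.camera_model("wrist")
p,d=r.camera("wrist");cv2.imwrite("pics/w1.png",p)
K=np.array(m["K"]);E=np.array(m["extrinsics"])
v,u=np.indices(d.shape);P=np.stack([(u-K[0,2])/K[0,0]*d,(v-K[1,2])/K[1,1]*d,d],-1)@E[:3,:3].T+E[:3,3]
q=P[d>0];q=q[(np.hypot(q[:,0]-.527,q[:,1]+.323)<.045)&(q[:,2]>.025)&(q[:,2]<.06)]
print(len(q),q.min(0),q.max(0),(q.min(0)+q.max(0))/2,q[q[:,2]>.047].mean(0))
```

```text
t 1.35 turn [-0.13  0.08  0.06] shift [0.0001 0.0007 0.0994] chan [-0.3262  0.011   0.1594] F [-0.08 -0.21 -0.34] w 0.0869
4692 [ 0.49297434 -0.35558793  0.02520436] [ 0.5607271  -0.28775924  0.0533774 ] [ 0.52685072 -0.32167358  0.03929088] [ 0.52705193 -0.32122617  0.05046941]
```

View pics/w1.png

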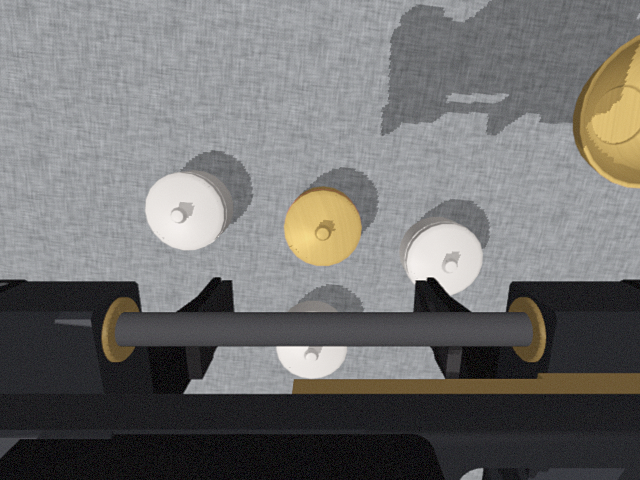

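>>> carry_out:
  increments: "0 0 0 0 0 0.045 0.087; 0 0 0 0 0 0.090 0.087; 0 0 0 0 0 0.130 0.087; 0 0 0 0 0 0.148 0.087; 0 0 0 0 0 0.150 0.087"

```text
time: 2.02
ee_pos: [0.5253, -0.3249, 0.0094]
eef_rot: [0.999, 0.051, -0.001, -0.001]
ft_force: [0.2, 0.3, 0.9]
width: 0.0871
```

>>> carry_out:
  increments: "0 0 0 0 0 0 0.060; 0 0 0 0 0 0 0.060; 0 0 0 0 0 0 0.060; 0 0 0 0 0 0 0.060; 0 0 0 0 0 0 0.060"
  squeeze: 15

```text
time: 2.65
ee_pos: [0.5261, -0.3254, 0.0105]
eef_rot: [0.999, 0.051, -0.001, -0.0]
ft_force: [-0.6, -0.0, 6.4]
width: 0.0658
```

>>> carry_out:
  increments: "0 0 0 0 0 -0.003 0.060; 0 0 0 0 0 -0.012 0.060; 0 0 0 0 0 -0.030 0.060; 0 0 0 0 0 -0.055 0.060; 0 0 0 0 0 -0.070 0.060"

```text
time: 3.28
ee_pos: [0.5268, -0.3257, 0.0828]
eef_rot: [0.999, 0.051, 0.0, 0.0]
ft_force: [0.2, -0.2, -5.0]
width: 0.0659
```

Run:
```python
from h import *
import cv2
inc(cw(-.085,0,.08))
p,d=r.camera("wrist");cv2.imwrite("pics/w2.png",p)
p,d=r.camera("scene");cv2.imwrite("pics/s2.png",cv2.resize(p[200:420,130:400],None,fx=2.5,fy=2.5))
inc(cw(-.085,0,.08))
```

```text
t 3.275 turn [ 0.04 -0.03 -0.21] shift [ 0.0107 -0.244   0.0026] chan [-0.3289  0.0117  0.0828] F [ 0.18 -0.23 -5.03] w 0.0659
t 3.375 turn [ 0.09 -0.1  -0.22] shift [ 0.0102 -0.2443  0.0025] chan [-0.3292  0.0111  0.0829] F [ 0.12  0.06 -5.63] w 0.066
```

View pics/w2.png

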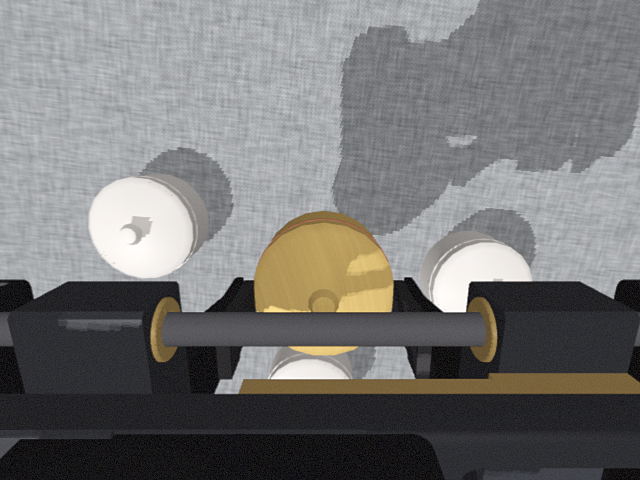

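View pics/s2.png

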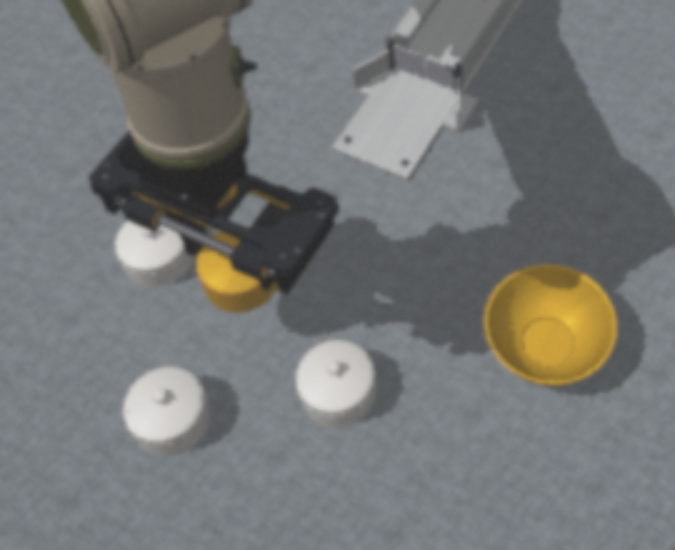

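>>> carry_out:
  increments: "0 0 0 0.001 -0.022 0 0.060; 0 0 0 0.003 -0.062 0 0.060; 0 0 0 0.005 -0.107 0 0.060; 0 0 0 0.007 -0.152 0 0.060; 0 0 0 0.009 -0.197 0 0.060"

```text
time: 4.0
ee_pos: [0.5151, -0.1266, 0.0818]
eef_rot: [0.999, 0.052, 0.0, 0.001]
ft_force: [0.6, 0.2, -4.6]
width: 0.0659
```

```bash
python3 -c "
from h import *
inc(cw(-.087,0,.03))"
```

```text
t 4.0 turn [ 0.06 -0.04 -0.17] shift [ 0.002  -0.0428  0.0518] chan [-0.1297  0.0021  0.0818] F [ 0.58  0.2  -4.61] w 0.0659
```

>>> carry_out:
  increments: "0 0 0 0.002 -0.015 0 0.060; 0 0 0 0.002 -0.033 0 0.060; 0 0 0 0.002 -0.0428 0.015 0.060; 0 0 0 0.002 -0.0428 0.038 0.060; 0 0 0 0.002 -0.0428 0.0575 0.060"

```text
time: 4.62
ee_pos: [0.512, -0.0845, 0.0224]
eef_rot: [0.999, 0.051, -0.0, 0.001]
ft_force: [-0.0, 0.4, -5.0]
width: 0.0657
```

Run:
```python
from h import *
import cv2
inc(cw(-.087,0,.0165))
p,d=r.camera("scene");cv2.imwrite("pics/s3.png",cv2.resize(p[130:330,200:400],None,fx=3,fy=3))
inc(cw(-.087,0,.0165))
```

```text
t 4.625 turn [ 0.06  0.04 -0.24] shift [ 0.0008 -0.0005  0.0059] chan [-0.0875  0.0008  0.0224] F [-0.03  0.37 -5.01] w 0.0657
t 4.675 turn [-0.01  0.22 -0.25] shift [ 0.0024 -0.0002  0.0035] chan [-0.0872  0.0024  0.02  ] F [-3.37  0.04 -7.41] w 0.0657
```

View pics/s3.png

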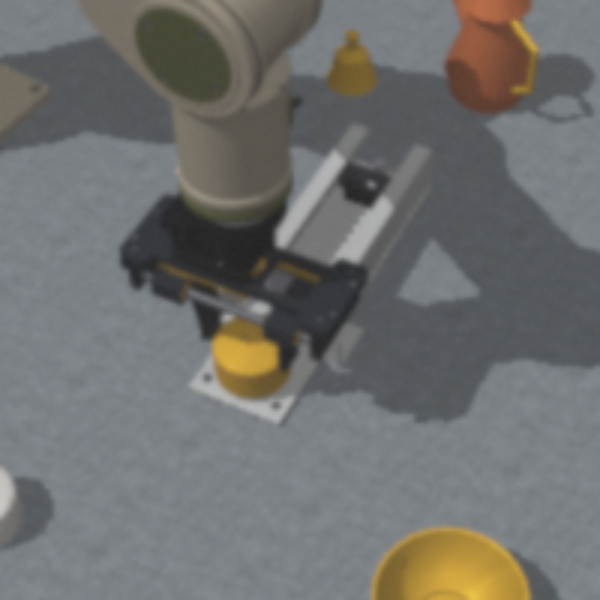

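>>> carry_out:
  increments: "0 0 0 0.001 0 0.001 0.060; 0 0 0 0.001 0 0.002 0.060; 0 0 0 0.001 0 0.0025 0.060; 0 0 0 0.001 0 0.003 0.060; 0 0 0 0.001 0 0.003 0.060"

```text
time: 5.3
ee_pos: [0.5115, -0.0843, 0.0172]
eef_rot: [0.999, 0.051, -0.002, 0.0]
ft_force: [1.1, 0.0, -5.8]
width: 0.0657
```

```bash
python3 -c "
from h import *
inc(cw(-.087,0,.0165))"
```

```text
t 5.3 turn [ 0.01  0.19 -0.24] shift [ 0.0012 -0.0003  0.0007] chan [-0.0873  0.0012  0.0172] F [ 1.11  0.04 -5.79] w 0.0657
```

Still fully carried; lower a little further.

>>> carry_out:
  increments: "0 0 0 0.001 0 0.0005 0.060; 0 0 0 0.001 0 0.001 0.060; 0 0 0 0.001 0 0.0015 0.060; 0 0 0 0.001 0 0.002 0.060; 0 0 0 0.001 0 0.002 0.060"

```text
time: 5.92
ee_pos: [0.5128, -0.0842, 0.0163]
eef_rot: [0.999, 0.051, -0.001, 0.0]
ft_force: [-6.8, 1.3, 10.7]
width: 0.0664
```

```bash
python3 -c "
from h import *
inc(cw(-.087,0,.0165))"
```

```text
t 5.925 turn [ 0.04  0.17 -0.25] shift [-0.0001 -0.0004 -0.0002] chan [-0.0874 -0.0001  0.0163] F [-6.78  1.29 10.74] w 0.0664
```

On the plate. Open and rise.

>>> carry_out:
  increments: "0 0 0 0 0 -0.0005 0.087; 0 0 0 0 0 -0.0005 0.087; 0 0 0 0 0 -0.0005 0.087; 0 0 0 0 0 -0.001 0.087; 0 0 0 0 0 -0.001 0.087"

```text
time: 6.55
ee_pos: [0.5129, -0.0843, 0.0173]
eef_rot: [0.999, 0.051, -0.001, 0.0]
ft_force: [-0.8, 0.7, 1.0]
width: 0.0867
```

>>> carry_out:
  increments: "0 0 0 0 0 -0.020 0.087; 0 0 0 0 0 -0.055 0.087; 0 0 0 0 0.015 -0.085 0.087; 0 0 0 0 0.040 -0.090 0.087; 0 0 0 0 0.060 -0.090 0.010"

```text
time: 7.18
ee_pos: [0.5196, -0.145, 0.1078]
eef_rot: [0.999, 0.051, -0.001, 0.001]
ft_force: [-0.3, 0.4, -0.6]
width: 0.0826
```

Run:
```python
from h import *
import cv2
inc(cw(-.16,0,.02))
m=r.camera_model("wrist")
p,d=r.camera("wrist");cv2.imwrite("pics/w4.png",p)
K=np.array(m["K"]);E=np.array(m["extrinsics"])
def cl(d,K,E):
    v,u=np.indices(d.shape);return np.stack([(u-K[0,2])/K[0,0]*d,(v-K[1,2])/K[1,1]*d,d],-1)@E[:3,:3].T+E[:3,3]
P=cl(d,K,E)
L=cw(-.085,0,0)
hs=cv2.cvtColor(p,cv2.COLOR_BGR2HSV)
m_=(d>0)&(hs[...,1]>90)
q=P[m_];q=q[(np.hypot(q[:,0]-L[0],q[:,1]-L[1])<.06)&(q[:,2]>.03)&(q[:,2]<.07)]
X=np.array([wc(x) for x in q])
print(len(X),X.min(0),X.max(0),(X.min(0)+X.max(0))/2, X[X[:,2]>.053].mean(0),np.percentile(X[:,2],[5,50,99]))
```

```text
t 7.175 turn [ 0.08  0.12 -0.27] shift [-0.0001  0.0114  0.0878] chan [-0.1485 -0.0003  0.1078] F [-0.26  0.4  -0.61] w 0.0826
7643 [-0.11743284 -0.03429058  0.03890599] [-0.0525212   0.03260896  0.05938797] [-0.08497702 -0.00084081  0.04914698] [-0.08395053 -0.00108939  0.05647844] [0.04147041 0.04482751 0.05774692]
```

View pics/w4.png

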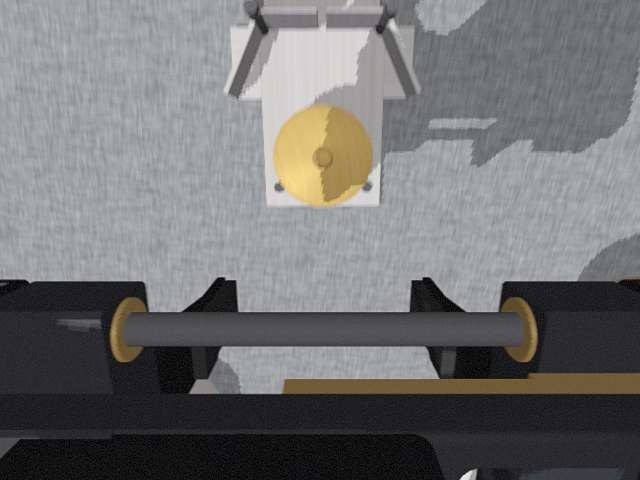

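>>> carry_out:
  increments: "0 0 0 0 0.004 0 0.010; 0 0 0 0 0.004 0.010 0.010; 0 0 0 0 0.004 0.040 0.010; 0 0 0 0 0.004 0.075 0.010; 0 0 0 0 0.004 0.090 0.010"

```text
time: 7.85
ee_pos: [0.5176, -0.1509, 0.0146]
eef_rot: [0.999, 0.05, -0.003, 0.0]
ft_force: [0.3, 0.3, 0.5]
width: 0.0309
```

>>> carry_out:
  increments: "0 0 0 0 0 0 0.010; 0 0 0 0 0 0 0.010; 0 0 0 0 0 0 0.010; 0 0 0 0 0 0 0.010; 0 0 0 0 0 0 0.010"

```text
time: 8.48
ee_pos: [0.5179, -0.1511, 0.015]
eef_rot: [0.999, 0.05, -0.003, 0.0]
ft_force: [0.3, -0.1, 0.7]
width: 0.01
```

Run:
```python
from h import *
import cv2
inc(cw(-.14,-.001,.018))
p,d=r.camera("wrist");cv2.imwrite("pics/w5.png",p)
inc(cw(-.14,-.001,.018))
```

```text
t 8.475 turn [ 0.03  0.33 -0.38] shift [ 0.0029 -0.0144 -0.003 ] chan [-0.1544  0.002   0.015 ] F [ 0.26 -0.1   0.71] w 0.01
t 8.525 turn [ 0.02  0.34 -0.38] shift [ 0.003  -0.0143 -0.0032] chan [-0.1543  0.0021  0.0148] F [-1.47 -0.43  0.46] w 0.0102
```

View pics/w5.png

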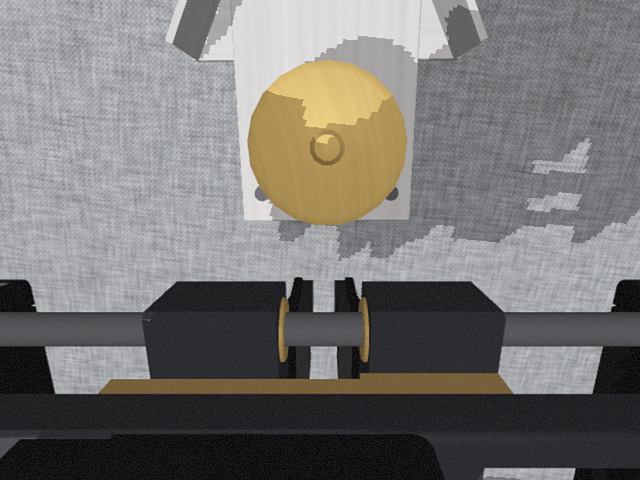

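>>> carry_out:
  increments: "0 0.2 -0.2 0.001 -0.003 -0.001 0.010; 0 0.3 -0.4 0.002 -0.007 -0.002 0.010; 0 0.3 -0.4 0.003 -0.012 -0.003 0.010; 0 0.3 -0.4 0.003 -0.017 -0.003 0.010; 0 0.3 -0.4 0.003 -0.022 -0.003 0.010"

```text
time: 9.15
ee_pos: [0.5185, -0.1284, 0.0178]
eef_rot: [0.999, 0.053, -0.0, 0.0]
ft_force: [-0.7, 0.3, -0.0]
width: 0.0101
```

```bash
python3 -c "
from h import *
inc(cw(-.08,0,.018))"
```

```text
t 9.15 turn [0.02 0.05 0.04] shift [-0.001  -0.0518 -0.0002] chan [-0.1318 -0.0011  0.0178] F [-0.66  0.29 -0.03] w 0.0101
```

>>> carry_out:
  increments: "0 0 0 -0.0005 -0.005 0 0.010; 0 0 0 -0.001 -0.011 0 0.010; 0 0 0 -0.001 -0.018 0 0.010; 0 0 0 -0.001 -0.025 0 0.010; 0 0 0 -0.001 -0.032 0 0.010"

```text
time: 9.78
ee_pos: [0.5141, -0.0963, 0.0179]
eef_rot: [0.999, 0.053, -0.0, 0.0]
ft_force: [1.2, -2.0, 0.9]
width: 0.0102
```

```bash
cat > look.py <<'E'
from h import *
import cv2,sys
n=sys.argv[1]
inc(cw(-.0,0,.018))
m=r.camera_model("wrist")
p,d=r.camera("wrist");cv2.imwrite(f"pics/{n}.png",p)
K=np.array(m["K"]);E=np.array(m["extrinsics"])
v,u=np.indices(d.shape);P=np.stack([(u-K[0,2])/K[0,0]*d,(v-K[1,2])/K[1,1]*d,d],-1)@E[:3,:3].T+E[:3,3]
hs=cv2.cvtColor(p,cv2.COLOR_BGR2HSV)
q=P[(d>0)&(hs[...,1]>90)&(np.indices(d.shape)[0]<300)]
X=np.array([wc(x) for x in q]);X=X[(np.abs(X[:,1])<.06)&(X[:,2]>.03)&(X[:,2]<.07)&(X[:,0]>-.13)&(X[:,0]<.14)]
print(len(X),X.min(0).round(4),X.max(0).round(4),"knob",X[X[:,2]>.0535].mean(0).round(4),"dome fit",end=" ")
print(np.percentile(X[:,2],[2,50,99]).round(4))
E
python3 look.py w6
```

```text
t 9.775 turn [0.03 0.04 0.03] shift [-0.     -0.0995 -0.0002] chan [-0.0995 -0.0001  0.0179] F [ 1.15 -2.02  0.89] w 0.0102
17260 [-0.0906 -0.0343  0.0309] [-0.0236  0.0327  0.0672] knob [-0.0598 -0.0009  0.057 ] dome fit [0.0404 0.0448 0.058 ]
```

View pics/w6.png

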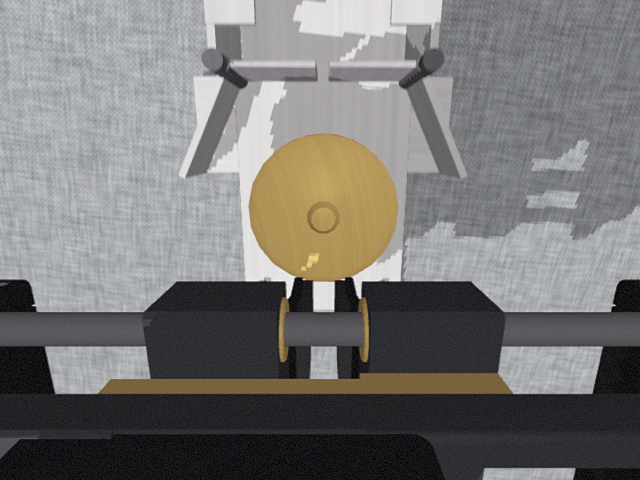

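>>> carry_out:
  increments: "0 0 0 0 -0.006 0 0.010; 0 0 0 0 -0.013 0 0.010; 0 0 0 0 -0.020 0 0.010; 0 0 0 0 -0.027 0 0.010; 0 0 0 0 -0.034 0 0.010"

```text
time: 10.45
ee_pos: [0.5104, -0.0613, 0.0179]
eef_rot: [0.999, 0.054, -0.0, 0.0]
ft_force: [0.1, -5.5, 1.6]
width: 0.0101
```

```bash
python3 -c "
from h import *
inc(cw(0,0,.018))"
```

```text
t 10.45 turn [0.03 0.03 0.08] shift [-0.     -0.0643 -0.0001] chan [-0.0643 -0.0001  0.0179] F [ 0.1  -5.51  1.61] w 0.0101
```

>>> carry_out:
  increments: "0 0 0 0 -0.006 0 0.010; 0 0 0 0 -0.012 0 0.010; 0 0 0 0 -0.018 0 0.010; 0 0 0 0 -0.024 0 0.010; 0 0 0 0 -0.030 0 0.010"

```text
time: 11.08
ee_pos: [0.5075, -0.0329, 0.0182]
eef_rot: [0.999, 0.053, -0.0, 0.001]
ft_force: [1.0, -8.5, 3.5]
width: 0.0101
```

```bash
python3 look.py w7
```

```text
t 11.075 turn [ 0.14  0.01 -0.01] shift [-0.0002 -0.0357  0.0001] chan [-0.0357 -0.0002  0.0182] F [ 1.   -8.46  3.55] w 0.0101
16688 [-0.028  -0.0347  0.0302] [0.0393 0.0329 0.0675] knob [ 0.0027 -0.0008  0.0571] dome fit [0.0404 0.0448 0.0581]
```

View pics/w7.png

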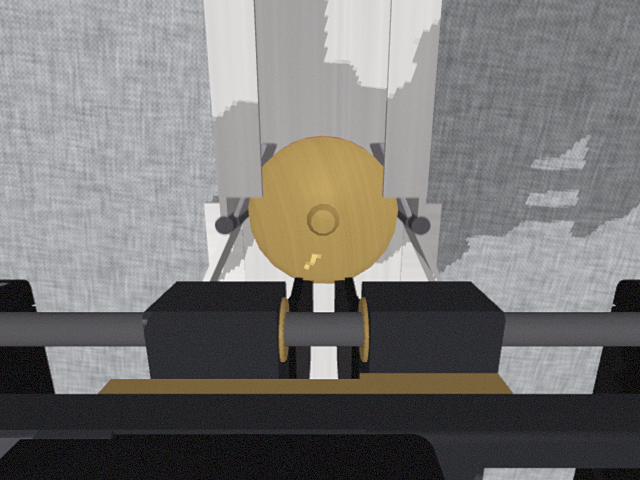

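>>> carry_out:
  increments: "0 0 0 0 -0.006 0 0.010; 0 0 0 0 -0.012 0 0.010; 0 0 0 0 -0.018 0 0.010; 0 0 0 0 -0.024 0 0.010; 0 0 0 0 -0.030 0 0.010"

```text
time: 11.75
ee_pos: [0.5042, -0.0024, 0.0184]
eef_rot: [0.999, 0.053, 0.0, 0.001]
ft_force: [0.6, -6.0, 3.6]
width: 0.0101
```

```bash
python3 -c "
from h import *
inc(cw(0.02,0,.018))"
```

```text
t 11.75 turn [0.16 0.   0.01] shift [-0.0002 -0.025   0.0003] chan [-0.005  -0.0002  0.0184] F [ 0.62 -5.96  3.59] w 0.0101
```

>>> carry_out:
  increments: "0 0 0 0 -0.006 0 0.010; 0 0 0 0 -0.012 0 0.010; 0 0 0 0 -0.018 0 0.010; 0 0 0 0 -0.023 0 0.010; 0 0 0 0 -0.027 0 0.010"

```text
time: 12.38
ee_pos: [0.5013, 0.0247, 0.0183]
eef_rot: [0.999, 0.053, 0.0, 0.002]
ft_force: [0.3, -6.1, 3.0]
width: 0.0099
```

```bash
python3 look.py w8
```

```text
t 12.375 turn [0.18 0.01 0.03] shift [-0.0002  0.0222  0.0004] chan [ 0.0222 -0.0002  0.0183] F [ 0.3  -6.13  2.97] w 0.0099
15260 [ 0.0298 -0.0273  0.0309] [0.1395 0.0258 0.0675] knob [ 0.0618 -0.0008  0.0568] dome fit [0.0405 0.045  0.058 ]
```

View pics/w8.png

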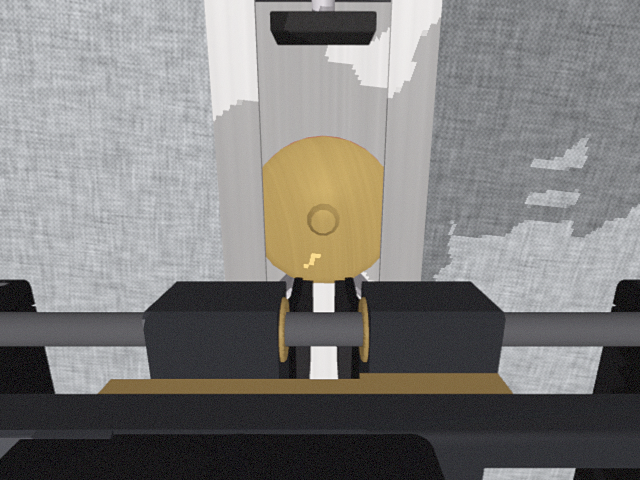

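>>> carry_out:
  increments: "0 0 0 0 -0.005 0 0.010; 0 0 0 0 -0.010 0 0.010; 0 0 0 0 -0.015 0 0.010; 0 0 0 0 -0.020 0 0.010; 0 0 0 0 -0.025 0 0.010"

```text
time: 13.05
ee_pos: [0.4986, 0.0499, 0.0183]
eef_rot: [0.999, 0.053, 0.0, 0.002]
ft_force: [0.2, -3.7, 4.3]
width: 0.0099
```

```bash
python3 look.py w9
```

```text
t 13.05 turn [0.18 0.   0.02] shift [-0.0002  0.0476  0.0004] chan [ 0.0476 -0.0002  0.0183] F [ 0.21 -3.66  4.33] w 0.0099
15226 [ 0.0549 -0.0273  0.03  ] [0.1387 0.0258 0.0673] knob [ 0.0877 -0.001   0.0569] dome fit [0.0406 0.045  0.058 ]
```

View pics/w9.png

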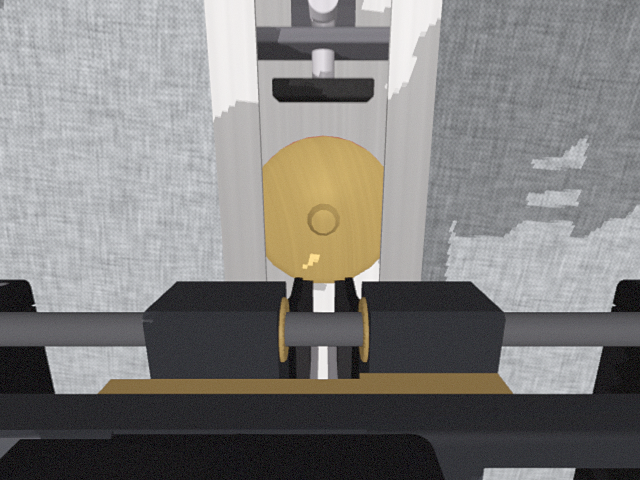

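>>> carry_out:
  increments: "0 0 0 0 -0.002 0 0.010; 0 0 0 0 -0.004 0 0.010; 0 0 0 0 -0.0055 0 0.010; 0 0 0 0 -0.007 0 0.010; 0 0 0 0 -0.008 0 0.010"

```text
time: 13.72
ee_pos: [0.4977, 0.0589, 0.0183]
eef_rot: [0.999, 0.054, 0.0, 0.001]
ft_force: [-0.3, -3.5, 3.6]
width: 0.01
```

```bash
python3 -c "
from h import *
inc(cw(0.06,0,.018))"
```

```text
t 13.725 turn [0.15 0.   0.07] shift [-0.0002 -0.0035  0.0003] chan [ 0.0565 -0.0002  0.0183] F [-0.34 -3.46  3.58] w 0.01
```

>>> carry_out:
  increments: "0 0 0 0 -0.0004 0 0.010; 0 0 0 0 -0.0008 0 0.010; 0 0 0 0 -0.0012 0 0.010; 0 0 0 0 -0.0016 0 0.010; 0 0 0 0 -0.002 0 0.010"

```text
time: 14.35
ee_pos: [0.4975, 0.0609, 0.0183]
eef_rot: [0.999, 0.054, 0.0, 0.001]
ft_force: [0.5, -4.0, 4.4]
width: 0.01
```

```bash
python3 -c "
from h import *
inc(cw(0.06,0,.018))"
```

```text
t 14.35 turn [ 0.15 -0.    0.07] shift [-0.0002 -0.0014  0.0003] chan [ 0.0586 -0.0002  0.0183] F [ 0.48 -3.98  4.4 ] w 0.01
```

>>> carry_out:
  increments: "0 0 0 0 -0.0003 0 0.010; 0 0 0 0 -0.0006 0 0.010; 0 0 0 0 -0.0009 0 0.010; 0 0 0 0 -0.0012 0 0.010; 0 0 0 0 -0.0015 0 0.010"

```text
time: 14.98
ee_pos: [0.4973, 0.0624, 0.0183]
eef_rot: [0.999, 0.054, 0.0, 0.001]
ft_force: [0.4, -3.4, 3.8]
width: 0.0103
```

```bash
python3 look.py w10
```

```text
t 14.975 turn [0.15 0.   0.07] shift [-0.0003  0.0601  0.0004] chan [ 0.0601 -0.0002  0.0183] F [ 0.43 -3.42  3.8 ] w 0.0103
15206 [ 0.0678 -0.0273  0.0314] [0.1385 0.0258 0.0675] knob [ 0.0999 -0.0008  0.0569] dome fit [0.0406 0.045  0.058 ]
```

View pics/w10.png

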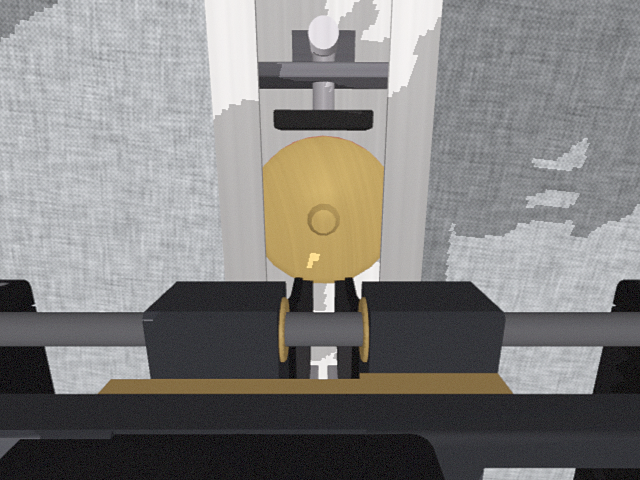

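>>> carry_out:
  increments: "0 0 0 0 -0.0003 0 0.010; 0 0 0 0 -0.0006 0 0.010; 0 0 0 0 -0.0009 0 0.010; 0 0 0 0 -0.0012 0 0.010; 0 0 0 0 -0.0015 0 0.010"

```text
time: 15.65
ee_pos: [0.4971, 0.0639, 0.0183]
eef_rot: [0.999, 0.054, 0.0, 0.001]
ft_force: [0.6, -3.8, 3.7]
width: 0.0102
```

```bash
python3 -c "
from h import *
inc(cw(0.06,0,.018))"
```

```text
t 15.65 turn [0.15 0.   0.07] shift [-0.0002  0.0016  0.0003] chan [ 0.0616 -0.0002  0.0183] F [ 0.6  -3.82  3.68] w 0.0102
```

>>> carry_out:
  increments: "0 0 0 0 -0.0002 0 0.010; 0 0 0 0 -0.0004 0 0.010; 0 0 0 0 -0.0006 0 0.010; 0 0 0 0 -0.0008 0 0.010; 0 0 0 0 -0.001 0 0.010"

```text
time: 16.27
ee_pos: [0.497, 0.065, 0.0183]
eef_rot: [0.999, 0.054, 0.0, 0.001]
ft_force: [1.0, -3.9, 4.2]
width: 0.0098
```

```bash
python3 -c "
from h import *
inc(cw(0.06,0,.018))"
```

```text
t 16.275 turn [0.15 0.   0.07] shift [-0.0002  0.0027  0.0003] chan [ 0.0627 -0.0002  0.0183] F [ 1.03 -3.91  4.18] w 0.0098
```

>>> carry_out:
  increments: "0 0 0 0 -0.0002 0 0.010; 0 0 0 0 -0.0004 0 0.010; 0 0 0 0 -0.0006 0 0.010; 0 0 0 0 -0.0008 0 0.010; 0 0 0 0 -0.001 0 0.010"

```text
time: 16.9
ee_pos: [0.4969, 0.0659, 0.0183]
eef_rot: [0.999, 0.054, 0.0, 0.001]
ft_force: [0.3, -3.9, 5.2]
width: 0.0098
```

```bash
python3 look.py w11; python3 -c "
import cv2
p=cv2.imread('pics/w11.png');cv2.imwrite('pics/w11c.png',cv2.resize(p[60:300,220:430],None,fx=2.5,fy=2.5))"
```

```text
t 16.9 turn [0.15 0.   0.07] shift [-0.0003  0.0636  0.0005] chan [ 0.0636 -0.0002  0.0183] F [ 0.32 -3.93  5.18] w 0.0098
15214 [ 0.0714 -0.0272  0.0315] [0.139  0.026  0.0681] knob [ 0.1033 -0.001   0.0569] dome fit [0.0406 0.045  0.058 ]
```

View pics/w11c.png

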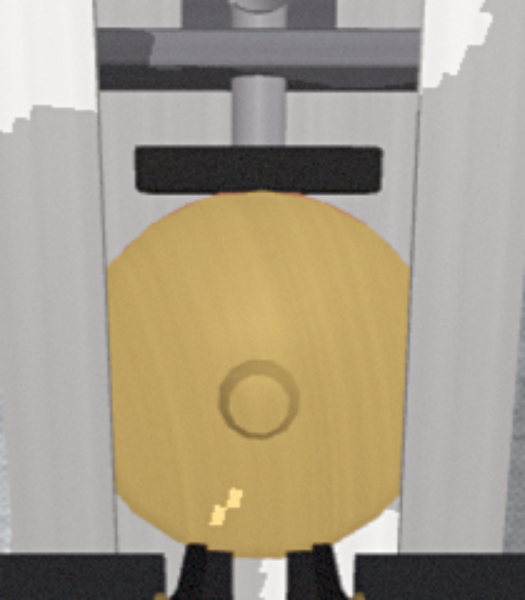

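>>> carry_out:
  increments: "0 0 0 0 -0.0002 0 0.010; 0 0 0 0 -0.0004 0 0.010; 0 0 0 0 -0.0006 0 0.010; 0 0 0 0 -0.0008 0 0.010; 0 0 0 0 -0.001 0 0.010"

```text
time: 17.58
ee_pos: [0.4969, 0.0661, 0.0183]
eef_rot: [0.999, 0.053, 0.0, 0.002]
ft_force: [1.0, -7.8, 3.5]
width: 0.0101
```

```bash
python3 -c "
from h import *
inc(cw(0.06,0,.018))"
```

```text
t 17.575 turn [0.21 0.01 0.04] shift [-0.0002  0.0038  0.0003] chan [ 0.0638 -0.0002  0.0183] F [ 1.04 -7.81  3.48] w 0.0101
```

>>> carry_out:
  increments: "0 0 0 0 -0.0003 0 0.010; 0 0 0 0 -0.0004 0 0.010; 0 0 0 0 -0.0005 0 0.010; 0 0 0 0 -0.0005 0 0.010; 0 0 0 0 -0.0005 0 0.010"

```text
time: 18.2
ee_pos: [0.4969, 0.066, 0.0183]
eef_rot: [0.999, 0.053, 0.0, 0.002]
ft_force: [-0.5, -6.1, 3.4]
width: 0.0099
```

```bash
python3 -c "
from h import *
inc(cw(0.06,0,.018))"
```

```text
t 18.2 turn [0.24 0.01 0.01] shift [-0.0002  0.0037  0.0003] chan [ 0.0637 -0.0002  0.0183] F [-0.53 -6.07  3.37] w 0.0099
```

>>> carry_out:
  increments: "0 0 0 0 -0.0006 0 0.010; 0 0 0 0 -0.0009 0 0.010; 0 0 0 0 -0.0012 0 0.010; 0 0 0 0 -0.0015 0 0.010; 0 0 0 0 -0.0015 0 0.010"

```text
time: 18.82
ee_pos: [0.4968, 0.0661, 0.0183]
eef_rot: [0.999, 0.053, -0.0, 0.003]
ft_force: [1.3, -8.5, 4.3]
width: 0.0099
```

```bash
python3 -c "
from h import *
inc(cw(0.06,0,.018))"
```

```text
t 18.825 turn [ 0.33  0.02 -0.05] shift [-0.0001  0.0039  0.0003] chan [ 0.0639 -0.0001  0.0183] F [ 1.26 -8.49  4.28] w 0.0099
```

>>> carry_out:
  increments: "0 0 0 0 -0.0014 0 0.010; 0 0 0 0 -0.0018 0 0.010; 0 0 0 0 -0.0021 0 0.010; 0 0 0 0 -0.0021 0 0.010; 0 0 0 0 -0.0021 0 0.010"

```text
time: 19.45
ee_pos: [0.4968, 0.0662, 0.0183]
eef_rot: [0.999, 0.052, -0.0, 0.004]
ft_force: [0.1, -10.4, 5.4]
width: 0.0096
```

```bash
python3 -c "
from h import *
inc(cw(0.06,0,.018))"
```

```text
t 19.45 turn [ 0.46  0.04 -0.13] shift [-0.0001  0.0039  0.0003] chan [ 0.0639 -0.0001  0.0183] F [  0.11 -10.44   5.4 ] w 0.0096
```

>>> carry_out:
  increments: "0 0 0 0 -0.0021 0 0.010; 0 0 0 0 -0.0021 0 0.010; 0 0 0 0 -0.0021 0 0.010; 0 0 0 0 -0.0021 0 0.010; 0 0 0 0 -0.0021 0 0.010"

```text
time: 20.08
ee_pos: [0.4968, 0.0662, 0.0183]
eef_rot: [0.999, 0.051, -0.0, 0.005]
ft_force: [0.7, -10.9, 5.1]
width: 0.0101
```

```bash
python3 -c "
from h import *
inc(cw(0.06,0,.018))"
```

```text
t 20.075 turn [ 0.59  0.05 -0.22] shift [-0.0001  0.0039  0.0004] chan [ 0.0639 -0.0001  0.0183] F [  0.71 -10.88   5.12] w 0.0101
```

>>> carry_out:
  increments: "0.2 0 0 0 -0.0022 0 0.010; 0.2 0 0 0 -0.0023 0 0.010; 0.2 0 0 0 -0.0023 0 0.010; 0.2 0 0 0 -0.0023 0 0.010; 0.2 0 0 0 -0.0023 0 0.010"

```text
time: 20.7
ee_pos: [0.4968, 0.0662, 0.0183]
eef_rot: [0.999, 0.05, -0.0, 0.005]
ft_force: [0.8, -10.5, 5.2]
width: 0.01
```

```bash
python3 -c "
from h import *
inc(cw(0.06,0,.018))"
```

```text
t 20.7 turn [ 0.54  0.07 -0.31] shift [-0.0001  0.0039  0.0003] chan [ 0.0639 -0.0001  0.0183] F [  0.83 -10.55   5.19] w 0.01
```

>>> carry_out:
  increments: "0.2 0 -0.1 0 0.001 0 0.010; 0.4 0 -0.2 0 0.002 0 0.010; 0.5 0 -0.3 0 0.004 0 0.010; 0.5 0 -0.3 0 0.005 0 0.010; 0.5 0 -0.3 0 0.005 0 0.010"

```text
time: 21.32
ee_pos: [0.4971, 0.0613, 0.0182]
eef_rot: [0.999, 0.053, -0.001, 0.0]
ft_force: [0.1, 0.8, -0.1]
width: 0.0101
```

```bash
python3 look.py w12; python3 -c "
import cv2
p=cv2.imread('pics/w12.png');cv2.imwrite('pics/w12c.png',cv2.resize(p[60:400,200:450],None,fx=1.7,fy=1.7))"
```

```text
t 21.325 turn [ 0.03  0.09 -0.01] shift [0.0001 0.059  0.0002] chan [0.059  0.0001 0.0182] F [ 0.09  0.75 -0.11] w 0.0101
15570 [ 0.0683 -0.0273  0.0316] [0.1395 0.0258 0.0673] knob [ 0.1032 -0.0009  0.0569] dome fit [0.0406 0.0451 0.058 ]
```

View pics/w12c.png

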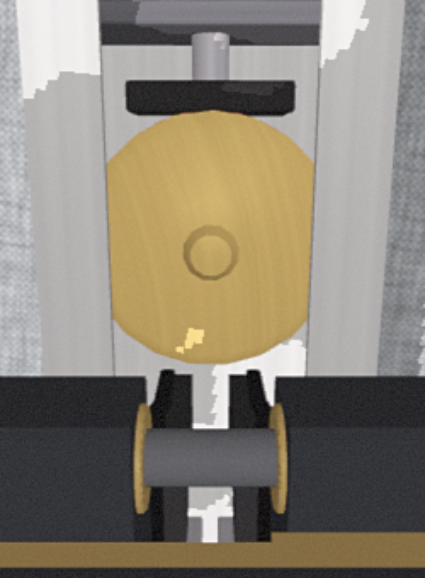

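Tin stays at the bumper (its knob unchanged at x = 0.103). Straight up now.

>>> carry_out:
  increments: "0 0 0 0 0 -0.010 0.010; 0 0 0 0 0 -0.030 0.010; 0 0 0 0 0 -0.060 0.010; 0 0 0 0 0 -0.095 0.010; 0 0 0 0 0 -0.120 0.010"

```text
time: 22.0
ee_pos: [0.4977, 0.0618, 0.1405]
eef_rot: [0.999, 0.053, 0.0, 0.0]
ft_force: [0.5, 0.6, 0.1]
width: 0.0097
```

>>> carry_out:
  increments: "0 0 0 0 0.020 -0.010 0.010; 0 0 0 0 0.060 -0.020 0.010; 0 0 0 0 0.100 -0.030 0.010; 0 0 0 0 0.130 -0.040 0.010; 0 0 0 0 0.145 -0.040 0.010"

```text
time: 22.62
ee_pos: [0.5136, -0.0838, 0.1817]
eef_rot: [0.999, 0.052, 0.001, 0.001]
ft_force: [-0.2, 0.5, -0.2]
width: 0.0101
```

```bash
python3 look.py w13
python3 - <<'E'
from h import *
import cv2
p,d=r.camera("top");cv2.imwrite("pics/t13.png",p)
p,d=r.camera("scene");cv2.imwrite("pics/s13.png",p)
E
```

```text
t 22.625 turn [ 0.07 -0.11 -0.08] shift [-0.0013 -0.0873  0.1636] chan [-0.0871 -0.0009  0.1817] F [-0.16  0.46 -0.17] w 0.0101
2061 [ 0.0704 -0.0262  0.0301] [0.0935 0.0247 0.0484] knob [nan nan nan] dome fit [0.0324 0.0437 0.0475]look.py:12: RuntimeWarning: Mean of empty slice.
  print(len(X),X.min(0).round(4),X.max(0).round(4),"knob",X[X[:,2]>.0535].mean(0).round(4),"dome fit",end=" ")
  ret = um.true_divide(
```

View pics/w13.png

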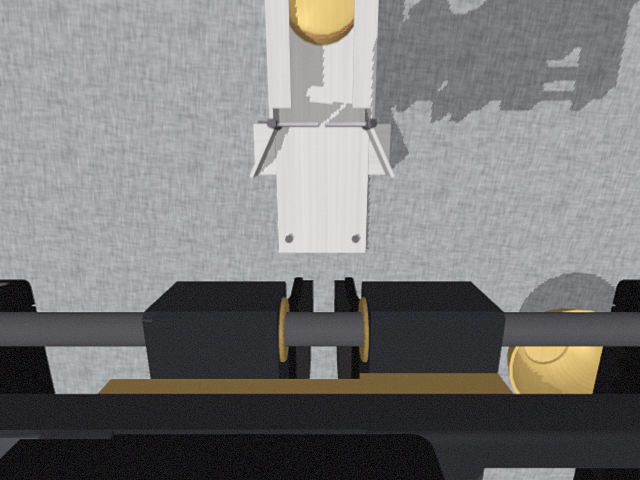

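View pics/t13.png

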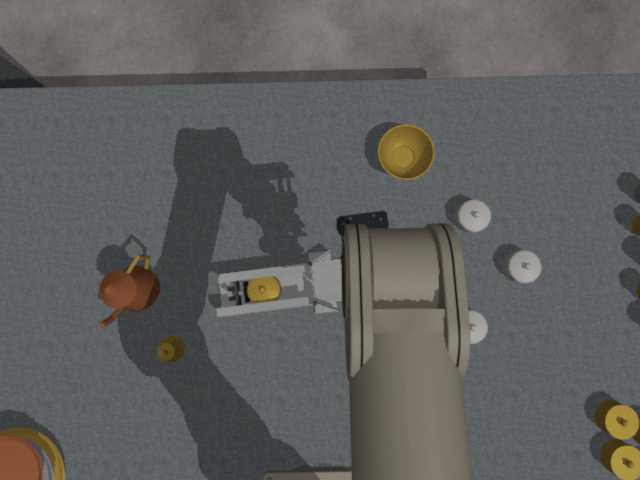

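View pics/s13.png

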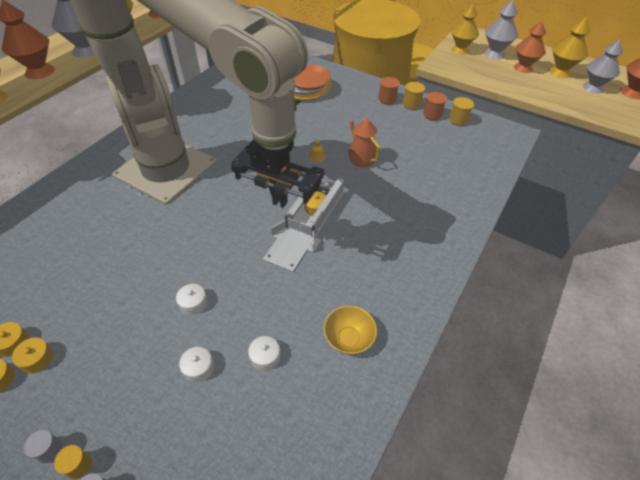

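Run:
```python
from h import *
import cv2
p=cv2.imread("pics/t13.png");w=cv2.imread("pics/w13.png")
a=cv2.resize(p[255:325,210:330],(720,420),interpolation=cv2.INTER_CUBIC);cv2.imwrite("pics/c13.png",a)
print(wc(ray("top",262.5,289,.058)), wc(ray("wrist",322,124,.046)))
```

```text
[ 0.10196942 -0.00079879  0.058     ] [ 0.00311456 -0.00028407  0.046     ]
```

View pics/c13.png

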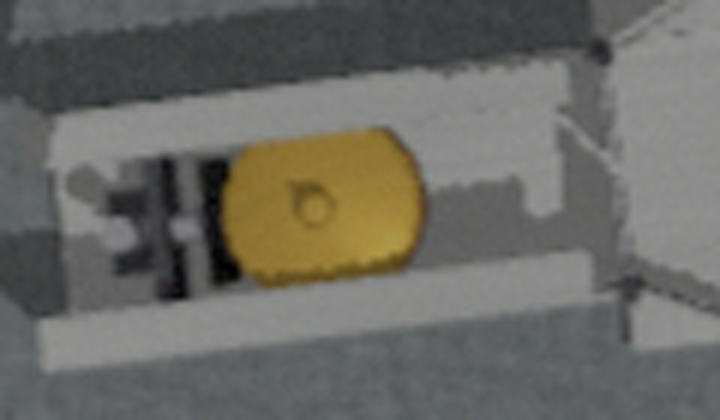

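Box upright against the bumper, flaps shut in line, robot clear. Handing in.

```bash
python3 -c "
from bench import r
print(r.close_job())"
```

```text
the job is handed in; nothing more can be done
None
```

The brass box is in the channel, upright and against the bumper. Both flaps are shut behind it, and I handed the job in at about 23 s.

- **Push:** I set the box on the landing plate and pushed it in along the floor with nearly shut fingers (10 mm open). The flaps resisted with about 8.5 N at most.
- **Bumper:** At about 17.5 s the tool stopped advancing and the force rose from about 4 N to 8 N.
- **Press:** I held a wrist force of about 10.4–10.9 N for about 1.2 s. Taking off an estimated 3 N of floor friction leaves about 8 N on the bumper. The friction share is an estimate, because the bumper force itself cannot be read. No force reading during the press was above 11 N, but I only read it at the end of each move.
- **Last checks:**
  - The box centre is about 102–103 mm past the hinge line, within the home range, and did not move when I backed off.
  - The wrist picture shows both flaps in line on the hinge line.
  - The wrist force was about zero with the tool well clear, above the landing plate.
  - In the pictures the pot, bowl, bell and white look-alikes are where they were.

No check failed. When I set the box down on the plate, the force reading was briefly 10.7 N vertically and 6.8 N sideways. A picture taken right after showed the box upright and centred to within about 1 mm.

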